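# Dial 247 ohms into a decade box and check its shorting plug

## Task

Set up the decade resistance box as a dummy sensor of 247 ohms for the heating-stage controller: from left to right, hundreds dial to 2, tens dial to 4, units dial to 7, each clicked squarely onto its mark. The yellow shorting plug on the box's terminals has worked half out: press it fully home until it snaps in, then tug it straight up with a steady pull of about 10 newtons for half a second to make sure it is retained, and leave it in. Let go of everything at the end and do not disturb the things lying around the box.

Things in the scene. Friction and masses are not known exactly. Their poses are not given: they have to be found in the camera images.
- box: decade resistance box, fixed: grey case 130 (x) by 320 (y) by 68 mm high, dark panel on top. Origin under its centre on the bench; x away from the user, y to the user's left, z up. Hundreds dial at y +90, tens +20, units -50, terminals -120. Ten marks 30 deg apart round each dial, clockwise: 0 long red, 135 deg anticlockwise of the box's x; 5 long white; others short white
- hundreds_dial (a joint): angle of the hundreds dial: 0 with its pointer on figure 0, growing clockwise seen from above, 0.5236 rad (30 deg) a figure, 4.712 at figure 9; end stops just beyond 0 and 9, so it cannot go round. A click stop at every figure must be forced past (about 0.07 N m); let go within a third of a step of a figure, it settles there by itself
- tens_dial (a joint): angle of the tens dial: 0 with its pointer on figure 0, growing clockwise seen from above, 0.5236 rad (30 deg) a figure, 4.712 at figure 9; end stops just beyond 0 and 9, so it cannot go round. A click stop at every figure must be forced past (about 0.07 N m); let go within a third of a step of a figure, it settles there by itself
- units_dial (a joint): angle of the units dial: 0 with its pointer on figure 0, growing clockwise seen from above, 0.5236 rad (30 deg) a figure, 4.712 at figure 9; end stops just beyond 0 and 9, so it cannot go round. A click stop at every figure must be forced past (about 0.07 N m); let go within a third of a step of a figure, it settles there by itself
- hundreds_grip (a point): grip of the hundreds dial: point on its upright axis 29 mm above the panel, at x 0, y +90 mm of the box. Black knob: disc 40 mm wide, 6 mm above the panel, with an upright bar 36 long, 13 wide (pinch across this), its top 36 mm above the panel. The frame turns with it: x along the bar to its pointer end (white line on top and down the end), z up
- tens_grip (a point): grip of the tens dial: point on its upright axis 29 mm above the panel, at x 0, y +20 mm of the box. Black knob: disc 40 mm wide, 6 mm above the panel, with an upright bar 36 long, 13 wide (pinch across this), its top 36 mm above the panel. The frame turns with it: x along the bar to its pointer end (white line on top and down the end), z up
- units_grip (a point): grip of the units dial: point on its upright axis 29 mm above the panel, at x 0, y -50 mm of the box. Black knob: disc 40 mm wide, 6 mm above the panel, with an upright bar 36 long, 13 wide (pinch across this), its top 36 mm above the panel. The frame turns with it: x along the bar to its pointer end (white line on top and down the end), z up
- plug: shorting plug: yellow block 34 (x) by 14 (y, pinch across this) by 24 mm high on two pins in the black and green posts; it only slides up and down. Origin under the block's middle, at x -14.5, y -120 mm of the box. Starts with a 7 to 10 mm gap over the posts; home, it stands on them, 14 mm above the panel. Slides in at some 5 N, snaps over the last 5 mm; home, a spring holds it to about 16 N, giving 2 mm at 10 N
- post_red (a point): top of the red binding post beside the plug, 11 mm across, 14 mm above the panel; the black and green posts under the plug are alike
- plug_grip (a point): centre of the plug's yellow block, half-way up (12 mm above its underside); 94 mm above the bench when the plug is home
- objective: bystander: steel microscope objective standing on the bench, 31 mm across, 54 mm high; origin at its foot
- mount: bystander: black embedded metal sample, disc 40 mm across, 20 mm high; origin at its foot
- oil: bystander: amber bottle of immersion oil with a black cap, 30 mm across, 62 mm high; origin at its foot
- slides: bystander: blue slide box, 85 by 34 by 26 mm high; origin at its foot

How it is judged:
On the way, in this order (a step that is already met when the one before it is completed fails the run):
1. the shorting plug is pressed fully home (its block down on the posts) (z of plug_grip in the frame of box below 0.0945 m), for 0.1 s.
2. the plug, home, is tugged upward so hard (some 6 N or more) that it gives 1.2 mm against its spring, for 0.2 s, without coming out (z of plug_grip in the frame of box between 0.0952 and 0.0975 m), for 0.2 s.
At the end, for the whole second after the job is handed in: hundreds dial at 2, tens at 4, units at 7, each within 0.1 rad (6 deg) of its mark and still; the plug still in, its block within 2 mm of the posts (value of joint hundreds_dial between 0.9472 and 1.1472 rad and value of joint tens_dial between 1.9944 and 2.1944 rad and value of joint units_dial between 3.5652 and 3.7652 rad and z of plug_grip in the frame of box below 0.096 m and velocity of joint hundreds_dial between -0.05 and 0.05 rad/s and velocity of joint tens_dial between -0.05 and 0.05 rad/s and velocity of joint units_dial between -0.05 and 0.05 rad/s); the robot touches nothing.
It fails at once if the objective is pushed more than 25 mm or tipped over (distance of objective from where it was at the start of the episode above 0.025 m or angle between objective's own z axis and vertical above 0.5 rad).
It fails at once if the sample mount is pushed more than 25 mm or tipped over (distance of mount from where it was at the start of the episode above 0.025 m or angle between mount's own z axis and vertical above 0.5 rad).
It fails at once if the oil bottle is pushed more than 25 mm or tipped over (distance of oil from where it was at the start of the episode above 0.025 m or angle between oil's own z axis and vertical above 0.5 rad).
It fails at once if the slide box is pushed more than 25 mm or tipped over (distance of slides from where it was at the start of the episode above 0.025 m or angle between slides's own z axis and vertical above 0.5 rad).
It also fails if it takes over 72 s, if anything falls off the work surface, if the arm or the gripper's body presses on something with over 40 N, if the wrist force passes 120 N, or if a joint passes its speed limit or range.

## Robot

A 6-joint arm with a two-finger parallel gripper is mounted at the origin on the work surface. World frame = base frame: x ahead of the robot, y to its left, z up, the work surface at z = 0. Lengths are in m, angles in rad, forces in N, time in s.
With the tool pointing down it reaches from about 0.25 to 0.725 m from the base axis. Payload 4 kg.
Tool frame: the origin (TCP) lies midway between the tips of the shut fingers; the grasp point (between the pads) lies 19 mm behind it (bot.grip_point_offset is the distance from the TCP to the grasp point, in m); z points along the fingers, y is the line along which they close (so a half turn about z gives the same grasp; the last joint's range is limited). The gripper opens to 85 mm and grips with 20 to 120 N. Pads are 22 mm wide; open, the fingers measure 114 mm over their backs; the gripper's body (76 mm by 85 mm) begins 54 mm behind the grasp point. The pads swing forward as they close: fully open they stand 13 mm farther back than shut.
Start: joints at [-1.334, 0.241, 0.005, 1.335, 0, 1.571], TCP at [0.117, -0.486, 0.231] pointing down, gripper open.
Joint ranges: [-2.72, 2.72], [-1.05, 1.87], [-1.09, 1.28], [-1.99, 2.15], [-1.42, 1.44], [-3.14, 3.14]. Speed limits (rad/s): [2.79, 2.79, 3.14, 3.14, 3.14, 3.14].

## Interface

Orientations are given as a unit quaternion [x, y, z, w].
In Python, from workcell import bot gives the robot as it stands.
- The arm moves only by the tool step_arm, never from a script. Its argument "targets" is text: rows parted by semicolons, each of 7 numbers parted by spaces: the opening, from -1 (shut) to 1 (fully open), so that 0 is half open, then the shift along the world's x, y, z normalised to -1 to 1, where 1 is 0.5 m, then the turn, a rotation vector about the world's x, y, z normalised to -1 to 1, where 1 is pi/4 rad. In form: gripper x y z wx wy wz; .... A call has 1 to 10 rows; each row is the pose to reach, as a shift and turn from the pose commanded when the call began; what a row does not reach only later rows make up. A row lasts 1/12 s, in which the tool goes at most 41.7 mm and 7.16 degrees, less where a joint would pass 70% of its speed; a pose out of reach is approached as far as the arm can. A call with a number of a shift or a turn outside -1 to 1 is refused whole. A call with a gripper value outside its range is refused whole. The fingers move at their own pace and stop on an object; the grip force is fixed at half the most. Time passes only in rows, so rows that repeat a pose let the fingers close. It gives the time, the measured TCP pose, the force, the opening and the grip force at its end, in the units of the state.
- bot.get_obs(): the state, without advancing time (a new reading comes with each control period).
- bot.camera(name): name is "scene" or "top" or "wrist"; returns the picture (400x640x3 uint8, red, green, blue); there is no depth.
- bot.camera_info(name): a dict with "vertical_fov" (degrees; the focal length in pixels is half the picture's height over the tangent of half this angle, whatever the lens; pixels are square), "cx", "cy" (the principal point, pixels), "pose" (4x4, takes a point from camera to world coordinates). Camera axes: x right, y up, looking along -z (the intrinsics and any distortion apply to the point x, -y, -z); pixel columns grow to the right and rows downward; lengths in m; the calibration is good to about 2 mm. A picture is of the moment at which its call begins: read the wrist's pose just before it. camera_info takes no time and is no camera call; for the wrist camera it gives the pose at the moment of the call.
- bot.job_done(): hands the job in; it is judged then, once.
The state is a dict: "clock": time; "joint_pos": joint angles; "joint_vel": joint speeds; "tau": joint torques, N m; "eef_pos": TCP position; "tool_rot": TCP orientation; "ft_force": force on the tool from outside, world axes, zero at the start; "ft_torque": the same for the moment, N m; "grip_width": finger opening in m; "grasp_force": force on a finger pad.
Only numpy, scipy, OpenCV 4.12 (cv2) and the standard library are available. Lean on these libraries where they do the work, as an engineer would, in place of code of your own. Each camera call takes 0.05 s, during which the arm holds its last target. There are 200 camera calls.

## Working session

There is one attempt and no reset: what is moved stays moved. The work goes in short steps, Python scripts to look and compute and a tool call to move; the robot and the scene stay as the last step left them, time stands still between calls to the robot, and variables do not carry over. Pictures are saved under pics/ and viewed, at most 10 in all, crops included, and the job is handed in when it is done.

Besides the shell and the picture viewer there is one more tool, called as name(argument=value, ...), one argument or row to a line, values as JSON. step_arm: Moves the arm, as the interface text tells. Scaled input: -1 to 1 covers 0.5 m each way for a shift and pi/4 rad each way for a turn. Its arguments: {"type":"object","properties":{"targets":{"type":"string"}},"required":["targets"]}

```bash
mkdir -p pics; ls
python3 - <<'E'
from workcell import bot
import cv2
o=bot.get_obs();print(o)
for n in("scene","top"):
    print(n,bot.camera_info(n)); cv2.imwrite(f"pics/{n}0.png",bot.camera(n)[:,:,::-1])
i=bot.camera_info("wrist");print(i);cv2.imwrite("pics/wrist0.png",bot.camera("wrist")[:,:,::-1])
E
```

```text
pics
{'clock': 0.0, 'joint_pos': array([-1.33399107e+00,  2.41423880e-01,  3.72776168e-03,  1.33523934e+00,
       -7.18663078e-06,  1.57082753e+00]), 'joint_vel': array([-1.31110894e-03,  2.08318783e-04,  9.37231111e-04, -4.88553379e-05,
       -8.29171604e-04,  9.09495882e-04]), 'tau': array([-5.46057472e-04, -3.72312677e+01,  2.52411389e+01,  1.67614192e-02,
       -3.90978812e-05,  8.44997544e-06]), 'eef_pos': array([ 0.11714527, -0.48541801,  0.2304089 ]), 'tool_rot': array([ 9.92999869e-01,  1.18110613e-01, -1.29928329e-04, -1.06165000e-03]), 'ft_force': array([-0.10335937,  0.13764713,  0.20426965]), 'ft_torque': array([ 0.01272667,  0.01285148, -0.04034596]), 'grasp_force': 0.0, 'grip_width': 0.08524628607338973}
scene {'vertical_fov': 55.79963475294032, 'cx': 314.9083009122781, 'cy': 203.17166736031893, 'pose': array([[ 0.36003516, -0.52590206,  0.77058531,  1.06024948],
       [ 0.93285644,  0.19196499, -0.30484144, -0.18316552],
       [ 0.01239133,  0.8285991 ,  0.55970527,  0.43792747],
       [ 0.        ,  0.        ,  0.        ,  1.        ]])}
top {'vertical_fov': 47.85624770790539, 'cx': 321.63132004966883, 'cy': 201.52988570698767, 'pose': array([[-0.02937924,  0.99409604, -0.10445054,  0.49923372],
       [-0.99925951, -0.03180674, -0.02165107, -0.00304374],
       [-0.02484547,  0.1037371 ,  0.99429438,  0.85289635],
       [ 0.        ,  0.        ,  0.        ,  1.        ]])}
{'vertical_fov': 63.3220125741242, 'cx': 324.0793274066773, 'cy': 202.9898737197542, 'pose': array([[ 0.23464774,  0.92221894,  0.30733153,  0.19632169],
       [-0.97207734,  0.22341277,  0.07178005, -0.46501885],
       [-0.00246487, -0.31559305,  0.94889143,  0.37303691],
       [ 0.        ,  0.        ,  0.        ,  1.        ]])}
```

View pics/top0.png

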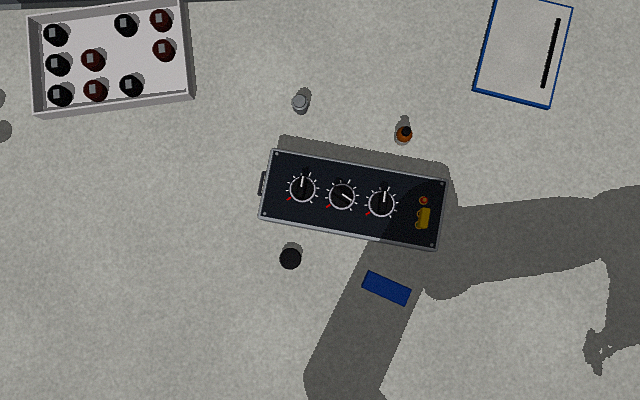

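View pics/scene0.png

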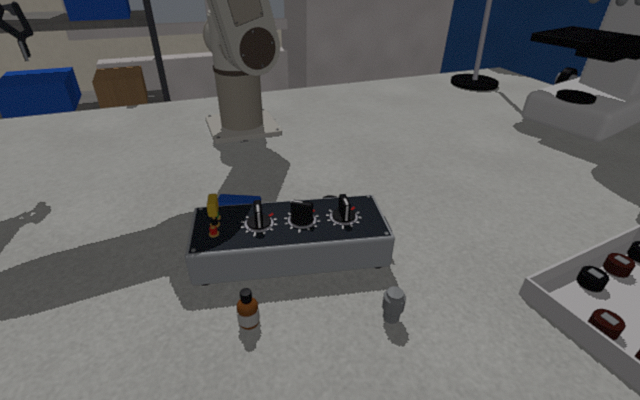

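The top view shows the box turned about -10°. The case-top corners are near (274,150), (446,180), (437,250) and (259,217), with the dials at (302,188), (342,196) and (381,203) and the plug at (424,217). The oil bottle and objective are on the far side, the mount and slides on the near side.

```bash
cat > h.py <<'E'
import numpy as np, cv2
from workcell import bot
def ray(info,p):
    f=200/np.tan(np.radians(info["vertical_fov"]/2)); T=np.array(info["pose"])
    d=T[:3,:3]@np.array([(p[0]-info["cx"])/f,-(p[1]-info["cy"])/f,-1]); return T[:3,3],d/np.linalg.norm(d)
def atz(info,p,z):
    o,d=ray(info,p); return o+d*(z-o[2])/d[2]
def tri(obs):
    A=0;b=0
    for i,p in obs:
        o,d=ray(i,p);M=np.eye(3)-np.outer(d,d);A=A+M;b=b+M@o
    x=np.linalg.solve(A,b); return x,[float(np.linalg.norm(np.cross(ray(i,p)[1],x-ray(i,p)[0]))) for i,p in obs]
def proj(info,X):
    f=200/np.tan(np.radians(info["vertical_fov"]/2)); T=np.array(info["pose"])
    c=T[:3,:3].T@(np.asarray(X)-T[:3,3]); return np.array([info["cx"]+f*c[0]/-c[2],info["cy"]-f*c[1]/-c[2]])
E
python3 - <<'E'
from h import *
np.set_printoptions(precision=4,suppress=True)
t=bot.camera_info("top");s=bot.camera_info("scene")
C=[atz(t,p,.068)[:2] for p in [(274,150),(446,180),(437,250),(259,217)]]
print(np.array(C),np.mean(C,0),[np.linalg.norm(C[i]-C[(i+1)%4]) for i in range(4)])
d=C[0]-C[1]+C[3]-C[2];print("yaw",np.degrees(np.arctan2(-d[0],d[1])))
for n,p,z in [("h",(302,188),.1),("t",(342,196),.1),("u",(381,203),.1),("plug",(424,217),.1),("red",(423,200),.082),("obj",(299,101),.054),("oil",(404,132),.06),("mount",(290,258),.02),("slides",(386,288),.026)]: print(n,atz(t,p,z)[:2])
print("tri red",tri([(t,(423,200)),(s,(214,230))]))
print("tri plug top",tri([(t,(424,217)),(s,(213,198))]))
im=cv2.imread("pics/top0.png")[140:255,255:455]; cv2.imwrite("pics/topc.png",cv2.resize(im,None,fx=4,fy=4,interpolation=cv2.INTER_CUBIC))
E
```

```text
[[ 0.6764  0.096 ]
 [ 0.6126 -0.2044]
 [ 0.4915 -0.182 ]
 [ 0.558   0.1245]] [ 0.5846 -0.0415] [np.float64(0.30711920014373134), np.float64(0.12311567922696184), np.float64(0.31363639242863256), np.float64(0.12185273531539782)]
yaw -12.121618999845454
h [0.6023 0.0458]
t [ 0.5866 -0.0211]
u [ 0.5727 -0.0859]
plug [ 0.547  -0.1563]
red [ 0.5773 -0.1598]
obj [0.7691 0.0503]
oil [ 0.7029 -0.1369]
mount [0.4843 0.0763]
slides [ 0.4257 -0.0964]
tri red (array([ 0.578 , -0.1598,  0.0767]), [0.001056873097442772, 0.0010568730974427913])
tri plug top (array([ 0.5463, -0.1518,  0.1143]), [0.0014898373422838071, 0.001489837342283799])
```

View pics/topc.png

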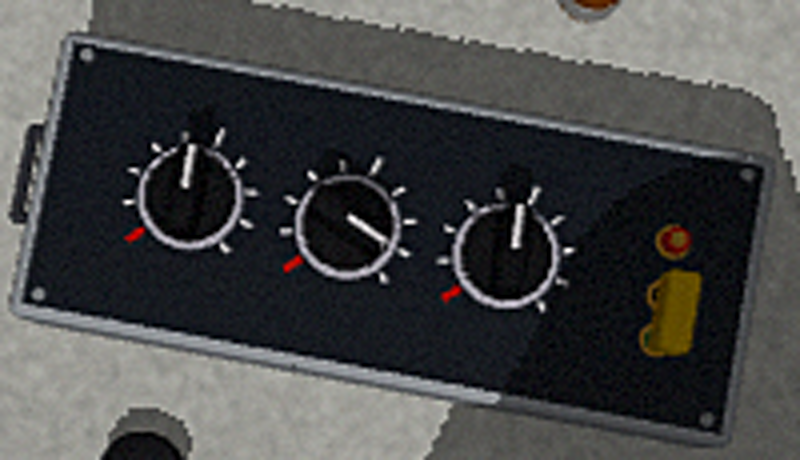

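The top crop shows the hundreds and units pointers almost straight up, near figure 4 or 5, and the tens pointer down-right, near figure 8. The plug block is at crop (676,312). I'll move the wrist camera over the box for accurate figures.

step_arm(
  targets="1 0.9 0.82 0.04 0 0 -0.5;1 0.9 0.82 0.04 0 0 -0.5;1 0.9 0.82 0.04 0 0 -0.5;1 0.9 0.82 0.04 0 0 -0.5;1 0.9 0.82 0.04 0 0 -0.5;1 0.9 0.82 0.04 0 0 -0.5;1 0.9 0.82 0.04 0 0 -0.5;1 0.9 0.82 0.04 0 0 -0.5;1 0.9 0.82 0.04 0 0 -0.5;1 0.9 0.82 0.04 0 0 -0.5",
)

```text
clock: 0.98
eef_pos: [0.4163, -0.213, 0.2445]
tool_rot: [0.997, -0.078, -0.0, 0.0]
ft_force: [-0.1, -0.7, 0.6]
grip_width: 0.0856
grasp_force: 0.0
```

step_arm(
  targets="1 0.29 0.26 0 0 0 0;1 0.29 0.26 0 0 0 0;1 0.29 0.26 0 0 0 0;1 0.29 0.26 0 0 0 0;1 0.29 0.26 0 0 0 0;1 0.29 0.26 0 0 0 0;1 0.29 0.26 0 0 0 0;1 0.29 0.26 0 0 0 0",
)

```text
clock: 1.65
eef_pos: [0.5594, -0.0867, 0.244]
tool_rot: [0.997, -0.077, -0.001, -0.001]
ft_force: [-0.3, 0.1, -0.5]
grip_width: 0.085
grasp_force: 0.0
```

Run:
```python
from h import *
import pickle
o=bot.get_obs();print(o['joint_pos'],o['eef_pos'],o['tool_rot'],o['ft_force'])
i=bot.camera_info("wrist");im=bot.camera("wrist")[:,:,::-1];cv2.imwrite("pics/w1.png",im);pickle.dump(i,open("w1.pkl","wb"));print(i["pose"])
cv2.imwrite("pics/w1b.png",cv2.resize(im,(800,500),interpolation=cv2.INTER_CUBIC))
```

```text
[-1.54255603e-01  3.70643452e-01  2.17926720e-01  1.41983213e+00
  9.95084726e-04  3.14061521e+00] [ 0.5593581  -0.08666943  0.24396861] [ 9.97064123e-01 -7.65644740e-02 -8.35050016e-04 -5.63988746e-04] [-0.27204777  0.07853202 -0.49733556]
[[-0.15264338  0.9372213   0.31355419  0.63999165]
 [-0.98828028 -0.14429309 -0.0498156  -0.09750006]
 [-0.00144454 -0.31748345  0.94826271  0.38633776]
 [ 0.          0.          0.          1.        ]]
```

View pics/w1b.png

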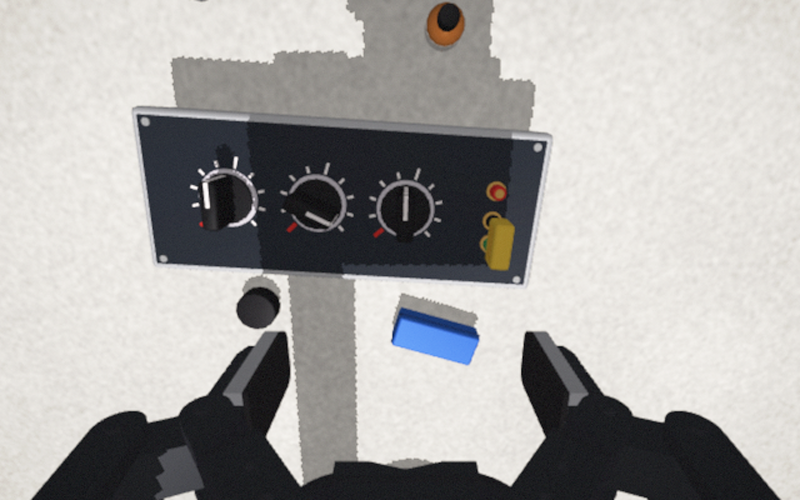

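The wrist view shows case corners at (106,86), (441,107), (421,229) and (122,210) in full-image pixels, with some lens distortion. Joint 6 is at its limit, so I'll turn the tool half round. First I'll fit the box pose with a radial distortion term.

```bash
cat >> h.py <<'E'
import pickle
def projd(info,X,k=0):
    f=200/np.tan(np.radians(info["vertical_fov"]/2)); T=np.array(info["pose"])
    c=(np.atleast_2d(X)-T[:3,3])@T[:3,:3]; u=np.c_[c[:,0]/-c[:,2],c[:,1]/c[:,2]]; u=u*(1+k*(u**2).sum(1))[:,None]
    return u*f+[info["cx"],info["cy"]]
def boxw(p,P):
    c,s=np.cos(p[2]),np.sin(p[2]); P=np.atleast_2d(P); return np.c_[p[0]+c*P[:,0]-s*P[:,1],p[1]+s*P[:,0]+c*P[:,1],P[:,2]]
COR=np.array([[65,160,68],[65,-160,68],[-65,-160,68],[-65,160,68]])/1000
E
python3 - <<'E'
from h import *
from scipy.optimize import least_squares
np.set_printoptions(precision=4,suppress=True)
t=bot.camera_info("top");w=pickle.load(open("w1.pkl","rb"))
tp=np.array([[272,149.25],[448.75,180],[437,250.75],[258.5,218]])
wp=np.array([[133,107],[551,134],[526,286],[153,263]])/1.25
rt=lambda p:(projd(t,boxw(p,COR),p[3])-tp)
rw=lambda p:(projd(w,boxw(p,COR),p[4])-wp)
for n,f in (("both",lambda p:np.r_[rt(p).ravel(),rw(p).ravel()]),("top",lambda p:np.r_[rt(p).ravel(),p[4]]),("wrist",lambda p:np.r_[rw(p).ravel(),p[3]])):
    r=least_squares(f,[.58,-.04,-.2,0,0]);print(n,r.x,np.degrees(r.x[2]),r.fun)
    p=r.x
    if n=="both": pb=p
for y in(.09,.02,-.05):
    m=[projd(w,boxw(pb,[[0.028*np.cos(a),y+.028*np.sin(a),.068]]),pb[4])[0]*1.25 for a in np.radians(135-30*np.arange(10))]
    print(np.round(m[0]),np.round(m[5]), "top of knob",np.round(projd(w,boxw(pb,[[0,y,.104]]),pb[4])[0]*1.25),[np.round(projd(w,boxw(pb,[[.018*np.cos(a),y+.018*np.sin(a),.104]]),pb[4])[0]*1.25) for a in np.radians(135-30*np.arange(10))])
print("plug top c, z=.116",projd(w,boxw(pb,[[-.0145,-.12,.116],[0,0,0]]),pb[4])*1.25)
print("red",projd(w,boxw(pb,[[.0145,-.12,.082]]),pb[4])*1.25)
E
```

```text
both [ 0.5854 -0.0374 -0.2178 -0.0181 -0.0526] -12.478100307411488 [-2.9645 -2.9431 -1.1199 -1.0395 -1.4337  1.6075 -4.204  -0.0536  0.9499
 -1.0835  2.4789 -2.0051  1.1817  2.2742  1.1309  2.2865]
top [ 0.584  -0.0437 -0.2105 -0.2845  0.    ] -12.062268891511172 [ 0.5486 -1.3275 -0.5658 -0.5407  0.0993  0.593  -0.1048  1.2353  0.    ]
wrist [ 0.5864 -0.0354 -0.22    0.     -0.0663] -12.60249683427752 [ 0.7936 -0.9787  0.0635 -1.9801 -1.0286  2.0219  0.1223  1.3964  0.    ]
[207. 218.] [236. 161.] top of knob [209. 204.] [array([193., 220.]), array([186., 209.]), array([184., 196.]), array([190., 186.]), array([200., 180.]), array([213., 180.]), array([225., 188.]), array([232., 199.]), array([233., 212.]), array([228., 223.])]
[292. 223.] [326. 167.] top of knob [306. 210.] [array([289., 226.]), array([282., 215.]), array([281., 202.]), array([288., 191.]), array([299., 185.]), array([312., 186.]), array([324., 193.]), array([330., 205.]), array([330., 218.]), array([324., 228.])]
[378. 228.] [416. 172.] top of knob [404. 216.] [array([385., 232.]), array([379., 221.]), array([380., 208.]), array([387., 197.]), array([399., 192.]), array([412., 192.]), array([423., 200.]), array([429., 211.]), array([428., 224.]), array([420., 234.])]
plug top c, z=.116 [[502.3154 246.7119]
 [352.2493 187.9365]]
red [[497.4653 196.8445]]
```

step_arm(
  targets="1 0 0 0 0 0 1;1 0 0 0 0 0 1;1 0 0 0 0 0 1;1 0 0 0 0 0 1;1 0 0 0 0 0 1;1 0 0 0 0 0 1;1 0 0 0 0 0 1",
)

```text
clock: 2.28
eef_pos: [0.5589, -0.0881, 0.2451]
tool_rot: [0.95, 0.312, -0.0, -0.001]
ft_force: [0.8, 0.6, -0.0]
grip_width: 0.085
grasp_force: 0.0
```

step_arm(
  targets="1 0 0 0 0 0 1;1 0 0 0 0 0 1;1 0 0 0 0 0 1;1 0 0 0 0 0 1;1 0 0 0 0 0 1;1 0 0 0 0 0 1;1 0 0 0 0 0 1",
)

```text
clock: 2.87
eef_pos: [0.5589, -0.0881, 0.2451]
tool_rot: [0.759, 0.652, -0.0, -0.0]
ft_force: [-0.1, 0.8, -0.4]
grip_width: 0.085
grasp_force: 0.0
```

step_arm(
  targets="1 0 0 0 0 0 1;1 0 0 0 0 0 1;1 0 0 0 0 0 1;1 0 0 0 0 0 1;1 0 0 0 0 0 1;1 0 0 0 0 0 1;1 0 0 0 0 0 1",
)

```text
clock: 3.45
eef_pos: [0.5589, -0.0881, 0.2451]
tool_rot: [0.451, 0.892, -0.001, -0.0]
ft_force: [1.1, 0.3, -0.6]
grip_width: 0.0855
grasp_force: 0.0
```

step_arm(
  targets="1 -0.04 -0.04 0 0 0 0.9;1 -0.04 -0.04 0 0 0 0.9;1 -0.04 -0.04 0 0 0 0.9;1 -0.04 -0.04 0 0 0 0.9;1 -0.04 -0.04 0 0 0 0.9;1 -0.04 -0.04 0 0 0 0.9;1 -0.04 -0.04 0 0 0 0.9",
)

```text
clock: 4.03
eef_pos: [0.5389, -0.1079, 0.2451]
tool_rot: [0.116, 0.993, -0.001, 0.0]
ft_force: [0.0, -1.5, 0.3]
grip_width: 0.0857
grasp_force: 0.0
```

Run:
```python
from h import *
o=bot.get_obs();print(o['joint_pos'],o['eef_pos'],o['tool_rot'],np.abs(o['joint_vel']).max())
i=bot.camera_info("wrist");im=bot.camera("wrist")[:,:,::-1];cv2.imwrite("pics/w2.png",im);pickle.dump(i,open("w2.pkl","wb"));print(i["pose"])
cv2.imwrite("pics/w2b.png",cv2.resize(im,(800,500),interpolation=cv2.INTER_CUBIC))
```

```text
[-0.19681357  0.33491755  0.16938488  1.40498658 -0.00158221  0.03639221] [ 0.53891912 -0.10794732  0.24508801] [ 1.16338913e-01  9.93209249e-01 -7.99659511e-04  7.47067848e-05] 0.11385569667181741
[[ 0.23102331 -0.92342159 -0.30646502  0.46037374]
 [ 0.97294754  0.21889099  0.07389064 -0.08725366]
 [-0.00114979 -0.31524484  0.94900968  0.38758742]
 [ 0.          0.          0.          1.        ]]
```

View pics/w2b.png

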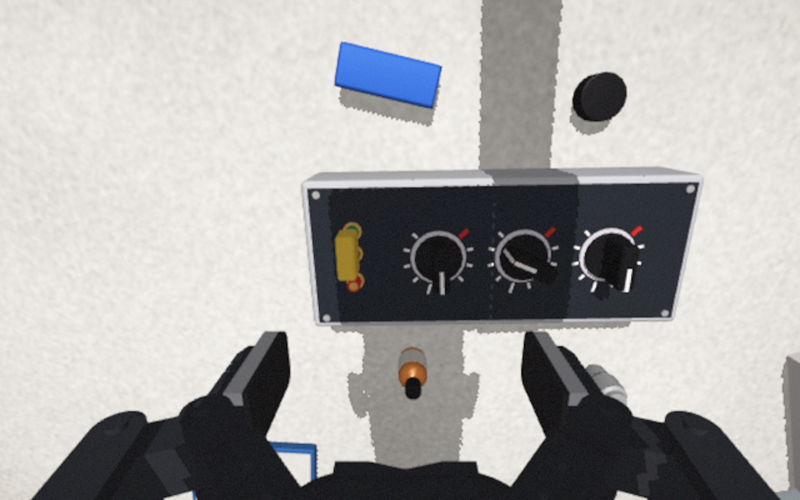

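The second wrist view shows panel screws at (316,196), (690,189), (326,318) and (664,313), dial rings at (438,257), (523,256) and (608,256), and the red post at (354,284), in 1.25x pixels. The two views are half a turn apart, so I'll fit the box pose, lens term and camera offset together.

Run:
```python
from h import *
from scipy.optimize import least_squares
np.set_printoptions(precision=4,suppress=True)
w=[pickle.load(open(f"w{i}.pkl","rb")) for i in (1,2)]
obs=[np.array([[145,121],[538,147],[517,280],[163,259],[229,197],[316,203],[405,208],[496,190.5]])/1.25,
     np.array([[664.5,313],[326,318],[316,196],[690,189],[608,256],[523,256],[438,257],[354,284]])/1.25]
def pts(p): 
    a,b=p[6],p[7]
    return np.array([[a,b,.068],[a,-b,.068],[-a,-b,.068],[-a,b,.068],[0,.09,.074],[0,.02,.074],[0,-.05,.074],[.0145+p[8],-.12,.082]])
def f(p): return np.r_[np.r_[[projd(w[i],boxw(p,pts(p)),p[3])+p[4:6]-obs[i] for i in(0,1)]].ravel(), p[8]*100]
r=least_squares(f,[.585,-.04,-.21,0,0,0,.055,.15,0]);p=r.x;print(p,np.degrees(p[2]));print(r.fun[:32].reshape(2,8,2))
pickle.dump(p,open("box.pkl","wb"))
# dial tips
def ang(i,y,tip):
    g=lambda q:projd(w[i],boxw(p,[[.018*np.cos(q[0]),y+.018*np.sin(q[0]),.104]]),p[3])[0]+p[4:6]-np.array(tip)/1.25
    best=min((least_squares(g,[a]) for a in np.linspace(-3,3,9)),key=lambda r:r.cost)
    return (135-np.degrees(best.x[0]))%360/30,best.cost
for i,y,tip in [(0,.09,(206,182)),(1,.09,(627,291)),(0,.02,(329,222)),(1,.02,(504,250)),(0,-.05,(405,187)),(1,-.05,(442,294))]: print(i,y,ang(i,y,tip))
for n,P in (("h",[0,.09,.097]),("t",[0,.02,.097]),("u",[0,-.05,.097]),("plug",[-.0145,-.12,.094])): print(n,boxw(p,P)[0])
def fp(q): return np.r_[projd(w[0],[q],p[3])[0]+p[4:6]-np.array([502,222])/1.25, projd(w[1],[q],p[3])[0]+p[4:6]-np.array([347,278])/1.25]
im=[cv2.imread(f"pics/w{i}.png") for i in(1,2)]
a=im[0][125:225,140:420];b=im[1][165:265,250:530]
cv2.imwrite("pics/cmp.png",cv2.resize(np.vstack([a,b]),None,fx=2.85,fy=2.85,interpolation=cv2.INTER_CUBIC))
```

```text
[ 0.5835 -0.0373 -0.2162 -0.0142  0.231  -0.3363  0.0544  0.1486  0.0047] -12.38962150739366
[[[ 0.5244 -0.3269]
  [ 0.2759 -0.9666]
  [ 0.0348 -1.4971]
  [ 0.3762 -1.5678]
  [-2.7526  1.0316]
  [-0.5557  0.6283]
  [-0.2381  1.0574]
  [ 2.3033  1.5597]]

 [[-0.3737 -1.0099]
  [-0.527  -0.7697]
  [-1.2071 -1.8486]
  [-0.7051 -0.9195]
  [ 1.3189  0.2644]
  [ 1.1032  1.3385]
  [ 0.708   1.6089]
  [-0.2855  1.4171]]]
0 0.09 (np.float64(4.547475363437809), np.float64(0.3795418291210539))
1 0.09 (np.float64(4.332835918291375), np.float64(0.010784789947663949))
0 0.02 (np.float64(8.18905318984735), np.float64(0.37235941093817293))
1 0.02 (np.float64(8.57825479694238), np.float64(71.86293391470467))
0 -0.05 (np.float64(4.406021866215523), np.float64(12.520618866984192))
1 -0.05 (np.float64(4.475475099013815), np.float64(0.01458651839167394))
h [0.6028 0.0506 0.097 ]
t [ 0.5878 -0.0177  0.097 ]
u [ 0.5727 -0.0861  0.097 ]
plug [ 0.5436 -0.1514  0.094 ]
```

View pics/cmp.png

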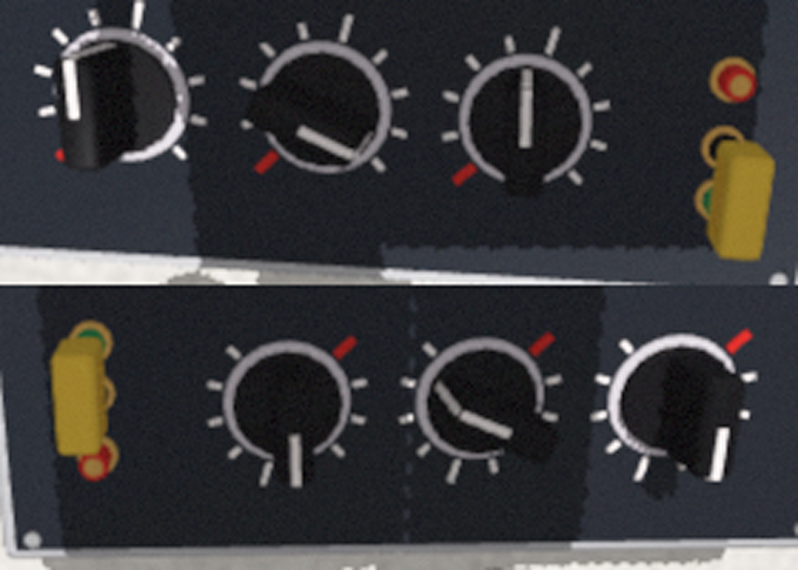

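Run:
```python
from h import *
p=pickle.load(open("box.pkl","rb"));w=[pickle.load(open(f"w{i}.pkl","rb")) for i in (1,2)]
off=[np.array([140,125]),np.array([250,65])]
for n,i,a,b in [("H",0,(75,117),(69,61)),("H",1,(725,430),(716,478)),("T",0,(299,131),(352,157)),("T",1,(508,434),(460,415)),("U",0,(526,147),(527,88)),("U",1,(295,434),(297,487))]:
    A,B=[atz(w[i],np.array(q)/2.85+off[i]+(0 if 1 else 0)-p[4:6],.104) for q in (a,b)]
    d=B-A;th=np.arctan2(d[1],d[0]);print(n,i,"world",np.degrees(th),"fig",((135-np.degrees(th-p[2]))%360)/30,"len",np.linalg.norm(d),"pos",A[:2],B[:2])
def fig(px): pass
# red marks & plug
for i,q in ((0,[(743,150),(770,160),(723,142),(764,260),(715,252)]),(1,[(53,362),(92,340),(103,452),(56,450)])):
    print(i,[np.round(atz(w[i],np.array(x)/2.85+off[i]-p[4:6],.115)[:2],4) for x in q])
o=lambda i,q:(dict(w[i],cx=w[i]["cx"]+p[4],cy=w[i]["cy"]+p[5]),np.array(q)/2.85+off[i])
for nm,a,b in (("plug far-left top edge mid",(747,142),(80,452)),):print(tri([o(0,(747,147)),o(1,(78,450))]))
print("plug near edge",tri([o(0,(740,257)),o(1,(74,340+7))]))
print("red post",tri([o(0,(740,84)),o(1,(93,466))]))
```

```text
H 0 world -11.600249088158881 fig 4.473687586025507 len 0.017358013298888086 pos [0.60168464 0.05035348] [0.6186881 0.0468631]
H 1 world -13.385569626943626 fig 4.533198270651666 len 0.017091383077299554 pos [0.60337585 0.05121173] [0.62000293 0.04725503]
T 0 world -126.28694330111233 fig 8.296577393123956 len 0.018089396931686905 pos [ 0.58674699 -0.01741851] [ 0.57604115 -0.03199971]
T 1 world -125.44430515594112 fig 8.268489454951583 len 0.017594347533021013 pos [ 0.5883902  -0.01810113] [ 0.57818704 -0.03243489]
U 0 world -9.711646444209732 fig 4.410734164560536 len 0.018620249310735748 pos [ 0.57089316 -0.08664198] [ 0.58924656 -0.08978302]
U 1 world -9.7152977752401 fig 4.410855875594881 len 0.019011152609676958 pos [ 0.57227772 -0.08609156] [ 0.59101622 -0.08929974]
0 [array([ 0.5627, -0.1516]), array([ 0.5583, -0.1595]), array([ 0.5661, -0.1459]), array([ 0.5262, -0.1553]), array([ 0.5312, -0.1404])]
1 [array([ 0.5276, -0.1537]), array([ 0.5236, -0.1401]), array([ 0.5599, -0.1467]), array([ 0.5558, -0.161 ])]
(array([ 0.56069625, -0.15567003,  0.10564307]), [0.0008576898647918678, 0.0008576898647918791])
plug near edge (array([ 0.52592938, -0.14828646,  0.10881822]), [0.0008274657260887464, 0.0008274657260888146])
red post (array([ 0.57602958, -0.15876235,  0.08269276]), [8.774935176462203e-05, 8.774935176462927e-05])
```

Measurements agree with the model. Dial axes are at H (0.6027,0.0507), T (0.5877,-0.0178) and U (0.572,-0.0863), box yaw is -12.4°, and the plug is at (0.5435,-0.1516). The dials read about 4.5, 8.3 and 4.4. Plug first.

step_arm(
  targets="0 0.009 -0.087 -0.05 0 0 0.022;0 0.009 -0.087 -0.1 0 0 0.022;0 0.009 -0.087 -0.15 0 0 0.022;0 0.009 -0.087 -0.2 0 0 0.022;0 0.009 -0.087 -0.25 0 0 0.022;0 0.009 -0.087 -0.28 0 0 0.022;0 0.009 -0.087 -0.3 0 0 0.022;0 0.009 -0.087 -0.318 0 0 0.022;0 0.009 -0.087 -0.318 0 0 0.022;0 0.009 -0.087 -0.318 0 0 0.022",
)

```text
clock: 4.92
eef_pos: [0.5447, -0.1503, 0.086]
tool_rot: [0.107, 0.994, -0.001, 0.0]
ft_force: [0.7, 0.4, 0.5]
grip_width: 0.0426
grasp_force: 0.0
```

Run:
```python
from h import *
cv2.imwrite("pics/w3.png",bot.camera("wrist")[:,:,::-1])
```

```text
(no output)
```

View pics/w3.png

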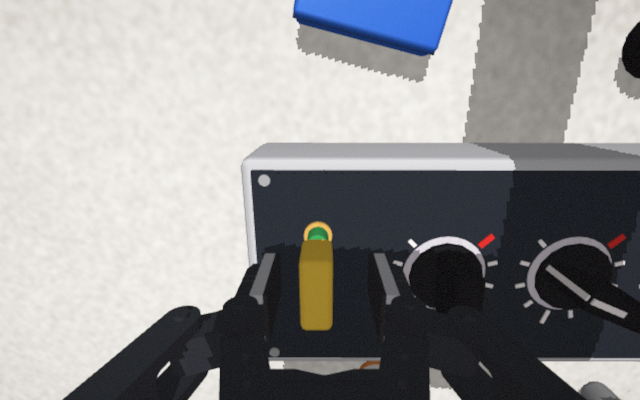

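The plug sits between the open fingers at column 316, against about 322 for the finger midline, so I'll shift a little and close.

step_arm(
  targets="0 -0.002 -0.004 0 0 0 0;0 -0.002 -0.004 0 0 0 0;-1 -0.002 -0.004 0 0 0 0;-1 -0.002 -0.004 0 0 0 0;-1 -0.002 -0.004 0 0 0 0;-1 -0.002 -0.004 0 0 0 0;-1 -0.002 -0.004 0 0 0 0;-1 -0.002 -0.004 0 0 0 0",
)

```text
clock: 5.63
eef_pos: [0.5436, -0.1536, 0.0863]
tool_rot: [0.108, 0.994, -0.002, 0.0]
ft_force: [-2.4, -5.5, 3.4]
grip_width: 0.013
grasp_force: 62.1
```

step_arm(
  targets="-1 0 0.001 -0.003 0 0 0;-1 0 0.001 -0.006 0 0 0;-1 0 0.001 -0.009 0 0 0;-1 0 0.001 -0.012 0 0 0;-1 0 0.001 -0.014 0 0 0;-1 0 0.001 -0.014 0 0 0",
)

```text
clock: 6.13
eef_pos: [0.5436, -0.1535, 0.0792]
tool_rot: [0.108, 0.994, -0.002, 0.0]
ft_force: [-2.5, -7.1, 2.6]
grip_width: 0.0131
grasp_force: 62.1
```

step_arm(
  targets="-1 0 0.002 -0.002 0 0 0;-1 0 0.002 -0.004 0 0 0;-1 0 0.002 -0.006 0 0 0;-1 0 0.002 -0.008 0 0 0;-1 0 0.002 -0.008 0 0 0",
)

```text
clock: 6.55
eef_pos: [0.5437, -0.1535, 0.0791]
tool_rot: [0.108, 0.994, -0.004, 0.002]
ft_force: [-9.5, -6.0, 23.4]
grip_width: 0.0129
grasp_force: 65.3
```

step_arm(
  targets="-1 0 0.002 0.004 0 0 0;-1 0 0.002 0.007 0 0 0;-1 0 0.002 0.009 0 0 0;-1 0 0.002 0.01 0 0 0;-1 0 0.002 0.011 0 0 0;-1 0 0.002 0.012 0 0 0;-1 0 0.002 0.012 0 0 0",
)

```text
clock: 7.13
eef_pos: [0.5436, -0.1535, 0.0802]
tool_rot: [0.108, 0.994, -0.004, 0.0]
ft_force: [0.3, -12.0, -3.1]
grip_width: 0.0127
grasp_force: 61.1
```

step_arm(
  targets="-1 0 0.004 0.001 0 0 0;-1 0 0.004 0.002 0 0 0;-1 0 0.004 0.003 0 0 0;-1 0 0.004 0.003 0 0 0;-1 0 0.004 0.003 0 0 0",
)

```text
clock: 7.55
eef_pos: [0.5435, -0.1534, 0.0811]
tool_rot: [0.109, 0.994, -0.006, 0.0]
ft_force: [1.7, -17.0, -8.3]
grip_width: 0.0132
grasp_force: 60.6
```

step_arm(
  targets="-1 0 -0.003 0.001 0 0 0;-1 0 -0.006 0.0015 0 0 0;-1 0 -0.007 0.0015 0 0 0;-1 0 -0.007 0.0015 0 0 0;-1 0 -0.007 0.0015 0 0 0;-1 0 -0.007 0.0015 0 0 0;-1 0 -0.007 0.0015 0 0 0;-1 0 -0.007 0.0015 0 0 0",
)

```text
clock: 8.22
eef_pos: [0.5435, -0.1535, 0.0812]
tool_rot: [0.108, 0.994, -0.003, -0.0]
ft_force: [3.1, -10.0, -9.5]
grip_width: 0.0132
grasp_force: 60.5
```

The plug gave 2 mm at 9.5 N and held. I'll lower it back home, release and rise.

step_arm(
  targets="-1 0 -0.007 -0.006 0 0 0;-1 0 -0.007 -0.01 0 0 0;-1 0 -0.007 -0.013 0 0 0;-1 0 -0.007 -0.013 0 0 0;0 0 -0.007 -0.008 0 0 0;0 0 -0.007 -0.008 0 0 0;0 0 -0.007 0.03 0 0 0;0 0 -0.007 0.08 0 0 0;0 0 -0.007 0.13 0 0 0;0 0 -0.007 0.13 0 0 0",
)

```text
clock: 9.05
eef_pos: [0.5468, -0.1551, 0.1527]
tool_rot: [0.107, 0.994, -0.001, 0.004]
ft_force: [0.7, 0.0, 0.3]
grip_width: 0.0428
grasp_force: 0.0
```

Run:
```python
from workcell import bot
o=bot.get_obs();print(o['joint_pos'],o['eef_pos'],o['tool_rot'],o['ft_force'])
```

```text
[-2.76052533e-01  4.11553579e-01  3.85169108e-02  1.18884156e+00
 -6.74641654e-04 -6.20197037e-02] [ 0.54677137 -0.15510509  0.1527319 ] [ 0.10681269  0.9942691  -0.00108266  0.00433873] [0.70161577 0.03114621 0.25501057]
```

step_arm(
  targets="-0.2 0.05 0.138 0 0 0 0.058;-0.2 0.05 0.138 0 0 0 0.058;-0.2 0.05 0.138 -0.03 0 0 0.058;-0.2 0.05 0.138 -0.06 0 0 0.058;-0.2 0.05 0.138 -0.06 0 0 0.058;-0.2 0.05 0.138 -0.06 0 0 0.058",
)

```text
clock: 9.55
eef_pos: [0.5674, -0.0851, 0.1163]
tool_rot: [0.084, 0.996, -0.0, -0.002]
ft_force: [-0.4, 0.5, -0.1]
grip_width: 0.0343
grasp_force: 0.0
```

step_arm(
  targets="-0.2 0.009 -0.002 -0.02 0 0 0;-0.2 0.009 -0.002 -0.05 0 0 0;-0.2 0.009 -0.002 -0.073 0 0 0;-0.2 0.009 -0.002 -0.073 0 0 0;-1 0.009 -0.002 -0.073 0 0 0;-1 0.009 -0.002 -0.073 0 0 0;-1 0.009 -0.002 -0.073 0 0 0;-1 0.009 -0.002 -0.073 0 0 0",
)

```text
clock: 10.22
eef_pos: [0.5734, -0.0883, 0.0821]
tool_rot: [0.085, 0.996, -0.002, 0.001]
ft_force: [-0.7, -5.2, -1.6]
grip_width: 0.0116
grasp_force: 60.1
```

step_arm(
  targets="-1 0 -0.003 0 0 0 -0.12;-1 0 -0.003 0 0 0 -0.25;-1 0 -0.003 0 0 0 -0.38;-1 0 -0.003 0 0 0 -0.5;-1 0 -0.003 0 0 0 -0.63;-1 0 -0.003 0 0 0 -0.75;-1 0 -0.003 0 0 0 -0.86;-1 0 -0.003 0 0 0 -0.86",
)

```text
clock: 10.88
eef_pos: [0.5731, -0.0889, 0.082]
tool_rot: [0.411, 0.912, -0.001, 0.0]
ft_force: [-2.7, -3.8, -0.5]
grip_width: 0.0114
grasp_force: 60.3
```

step_arm(
  targets="-1 0 0 0 0 0 -0.12;-1 0 0 0 0 0 -0.25;-1 0 0 0 0 0 -0.38;-1 0 0 0 0 0 -0.5;-1 0 0 0 0 0 -0.63;-1 0 0 0 0 0 -0.75;-1 0 0 0 0 0 -0.86;-1 0 0 0 0 0 -0.86;-1 0 0 0 0 0 -0.86",
)

```text
clock: 11.63
eef_pos: [0.5725, -0.0893, 0.082]
tool_rot: [0.688, 0.725, -0.002, 0.0]
ft_force: [-2.9, -4.0, 0.3]
grip_width: 0.0119
grasp_force: 60.5
```

step_arm(
  targets="-0.2 0 0 0 0 0 0;-0.2 0 0 0 0 0 0;-0.2 0 0 0.04 0 0 0;-0.2 0 0 0.08 0 0 0;-0.2 0.031 0.139 0.08 0 0 -0.15;-0.2 0.031 0.139 0.08 0 0 -0.3;-0.2 0.031 0.139 0.08 0 0 -0.45;-0.2 0.031 0.139 0.08 0 0 -0.6;-0.2 0.031 0.139 0.08 0 0 -0.75;-0.2 0.031 0.139 0.08 0 0 -0.864",
)

```text
clock: 12.47
eef_pos: [0.5893, -0.0174, 0.122]
tool_rot: [0.891, 0.453, 0.001, -0.001]
ft_force: [0.0, -0.6, 0.1]
grip_width: 0.0339
grasp_force: 0.0
```

step_arm(
  targets="-0.2 0 0 0 0 0 0;-0.2 0 0 0 0 0 0",
)

```text
clock: 12.63
eef_pos: [0.5891, -0.018, 0.1218]
tool_rot: [0.89, 0.456, 0.0, -0.001]
ft_force: [-0.7, -0.5, 0.2]
grip_width: 0.0342
grasp_force: 0.0
```

Run:
```python
from h import *
i=bot.camera_info("wrist");im=bot.camera("wrist")[:,:,::-1];cv2.imwrite("pics/w4.png",im);pickle.dump(i,open("w4.pkl","wb"))
```

```text
(no output)
```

View pics/w4.png

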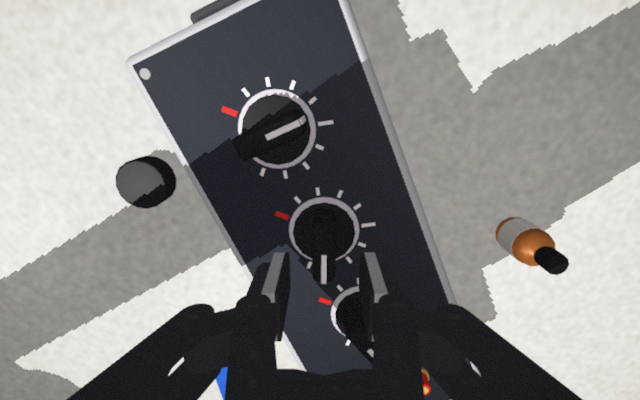

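The wrist view shows the tens bar upright at column 323, centred and aligned between the fingers (274 to 372), so I'll go down and grip.

step_arm(
  targets="-0.2 -0.002 -0.004 -0.03 0 0 0;-0.2 -0.002 -0.004 -0.06 0 0 0;-0.2 -0.002 -0.004 -0.08 0 0 0;-0.2 -0.002 -0.004 -0.08 0 0 0;-1 -0.002 -0.004 -0.08 0 0 0;-1 -0.002 -0.004 -0.08 0 0 0;-1 -0.002 -0.004 -0.08 0 0 0;-1 -0.002 -0.004 -0.08 0 0 0",
)

```text
clock: 13.35
eef_pos: [0.5873, -0.0202, 0.082]
tool_rot: [0.891, 0.455, -0.0, -0.001]
ft_force: [-3.1, 1.5, -0.4]
grip_width: 0.0115
grasp_force: 60.0
```

step_arm(
  targets="-1 0 0 0 0 0 0.13;-1 0 0 0 0 0 0.26;-1 0 0 0 0 0 0.4;-1 0 0 0 0 0 0.53;-1 0 0 0 0 0 0.67;-1 0 0 0 0 0 0.8;-1 0 0 0 0 0 0.9;-1 0 0 0 0 0 0.952",
)

```text
clock: 14.02
eef_pos: [0.5875, -0.0201, 0.082]
tool_rot: [0.662, 0.749, -0.0, -0.001]
ft_force: [-2.8, 2.5, 1.2]
grip_width: 0.0119
grasp_force: 60.1
```

step_arm(
  targets="-1 0 0 0 0 0 0.13;-1 0 0 0 0 0 0.26;-1 0 0 0 0 0 0.4;-1 0 0 0 0 0 0.53;-1 0 0 0 0 0 0.67;-1 0 0 0 0 0 0.8;-1 0 0 0 0 0 0.9;-1 0 0 0 0 0 0.952",
)

```text
clock: 14.68
eef_pos: [0.5876, -0.02, 0.082]
tool_rot: [0.342, 0.94, -0.0, -0.0]
ft_force: [-2.4, 1.3, 1.1]
grip_width: 0.0112
grasp_force: 60.3
```

step_arm(
  targets="-1 0 0 0 0 0 0.13;-1 0 0 0 0 0 0.26;-1 0 0 0 0 0 0.4;-1 0 0 0 0 0 0.53;-1 0 0 0 0 0 0.67;-1 0 0 0 0 0 0.8;-1 0 0 0 0 0 0.9;-1 0 0 0 0 0 0.952;-1 0 0 0 0 0 0.952",
)

```text
clock: 15.43
eef_pos: [0.5876, -0.0198, 0.082]
tool_rot: [-0.023, 1.0, 0.0, 0.0]
ft_force: [-1.9, 2.2, 1.7]
grip_width: 0.0118
grasp_force: 60.1
```

step_arm(
  targets="-0.2 0 0 0 0 0 0;-0.2 0 0 0 0 0 0;-0.2 0 0 0.04 0 0 0;-0.2 0 0 0.08 0 0 0;-0.2 0.031 0.137 0.08 0 0 -0.15;-0.2 0.031 0.137 0.08 0 0 -0.3;-0.2 0.031 0.137 0.08 0 0 -0.333;-0.2 0.031 0.137 0.08 0 0 -0.333;-0.2 0.031 0.137 0.08 0 0 -0.333;-0.2 0.031 0.137 0.08 0 0 -0.333",
)

```text
clock: 16.27
eef_pos: [0.6031, 0.0471, 0.1213]
tool_rot: [0.108, 0.994, -0.001, 0.0]
ft_force: [0.2, -0.4, -0.6]
grip_width: 0.0343
grasp_force: 0.0
```

step_arm(
  targets="-0.2 0 0.003 -0.03 0 0 0;-0.2 0 0.003 -0.06 0 0 0;-0.2 0 0.003 -0.08 0 0 0;-0.2 0 0.003 -0.08 0 0 0;-1 0 0.003 -0.08 0 0 0;-1 0 0.003 -0.08 0 0 0;-1 0 0.003 -0.08 0 0 0;-1 0 0.003 -0.08 0 0 0",
)

```text
clock: 16.93
eef_pos: [0.6031, 0.0484, 0.0819]
tool_rot: [0.109, 0.994, -0.001, 0.0]
ft_force: [-1.7, -3.8, -0.5]
grip_width: 0.0117
grasp_force: 60.1
```

step_arm(
  targets="-1 0 0 0 0 0 0.13;-1 0 0 0 0 0 0.26;-1 0 0 0 0 0 0.4;-1 0 0 0 0 0 0.53;-1 0 0 0 0 0 0.67;-1 0 0 0 0 0 0.8;-1 0 0 0 0 0 0.834;-1 0 0 0 0 0 0.834",
)

```text
clock: 17.6
eef_pos: [0.6031, 0.0489, 0.0819]
tool_rot: [-0.217, 0.976, -0.001, 0.0]
ft_force: [-1.9, -3.1, 0.2]
grip_width: 0.0119
grasp_force: 60.3
```

step_arm(
  targets="-1 0 0 0 0 0 0.13;-1 0 0 0 0 0 0.26;-1 0 0 0 0 0 0.4;-1 0 0 0 0 0 0.53;-1 0 0 0 0 0 0.67;-1 0 0 0 0 0 0.8;-1 0 0 0 0 0 0.834;-1 0 0 0 0 0 0.834;-1 0 0 0 0 0 0.834",
)

```text
clock: 18.35
eef_pos: [0.6027, 0.0492, 0.0819]
tool_rot: [-0.519, 0.855, -0.001, 0.0]
ft_force: [-4.0, -3.3, 4.5]
grip_width: 0.0119
grasp_force: 61.0
```

step_arm(
  targets="-0.2 0 0 0 0 0 0;-0.2 0 0 0 0 0 0;-0.2 0 0 0.04 0 0 0;-0.2 0 0 0.1 0 0 0;-0.2 -0.1 -0.13 0.25 0 0 -0.15;-0.2 -0.15 -0.2 0.3 0 0 -0.3;-0.2 -0.15 -0.25 0.3 0 0 -0.45;-0.2 -0.15 -0.25 0.3 0 0 -0.6;-0.2 -0.15 -0.25 0.3 0 0 -0.75;-0.2 -0.15 -0.25 0.3 0 0 -0.9",
)

```text
clock: 19.18
eef_pos: [0.529, -0.078, 0.2347]
tool_rot: [-0.187, 0.982, -0.002, 0.003]
ft_force: [1.0, 0.8, -0.1]
grip_width: 0.034
grasp_force: 0.0
```

step_arm(
  targets="-0.2 0 0 0 0 0 -0.15;-0.2 0 0 0 0 0 -0.3;-0.2 0 0 0 0 0 -0.45;-0.2 0 0 0 0 0 -0.6;-0.2 0 0 0 0 0 -0.75;-0.2 0 0 0 0 0 -0.75",
)

```text
clock: 19.68
eef_pos: [0.5288, -0.0751, 0.2315]
tool_rot: [0.102, 0.995, -0.0, 0.001]
ft_force: [0.0, 0.6, 0.5]
grip_width: 0.0344
grasp_force: 0.0
```

Run:
```python
from h import *
i=bot.camera_info("wrist");im=bot.camera("wrist")[:,:,::-1];pickle.dump(i,open("w5.pkl","wb"))
cv2.imwrite("pics/w5.png",cv2.resize(im[80:330,60:],(800,345),interpolation=cv2.INTER_CUBIC) if 0 else cv2.resize(im,(800,500),interpolation=cv2.INTER_CUBIC))
```

```text
(no output)
```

View pics/w5.png

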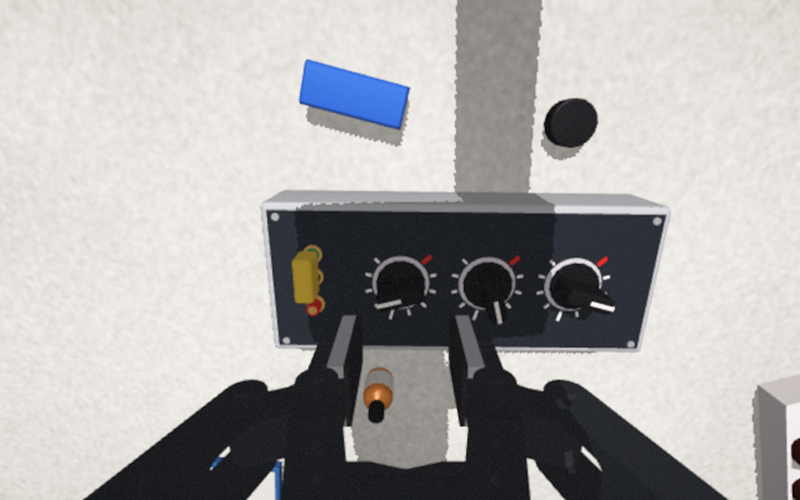

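The final view shows the plug seated at (305,278) and nothing around the box moved. The pointer lines run U (402,301)→(377,307), T (496,303)→(500,322) and H (590,301)→(613,308). I'll check the angles.

Run:
```python
from h import *
p=pickle.load(open("box.pkl","rb"));w=pickle.load(open("w5.pkl","rb"))
for n,a,b in [("U",(402,301),(377,307)),("T",(496,303),(500,322)),("H",(590,301),(613,308))]:
    A,B=[atz(w,np.array(q)/1.25-p[4:6],.104) for q in (a,b)];d=B-A;th=np.arctan2(d[1],d[0]);print(n,((135-np.degrees(th-p[2]))%360)/30)
```

```text
U 6.98584463739
T 3.9874648080435895
H 2.066361653988791
```

```bash
python3 -c "
from workcell import bot
print(bot.job_done())"
```

```text
the job is handed in; nothing more can be done
None
```

The job is handed in: the dials read 2, 4 and 7 in the last wrist picture (measured 2.07, 3.99 and 6.99), and the plug is pressed home, held a 9.5 N tug with 2 mm of give, and was left in with the gripper clear; no verdict came back.

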